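Draw the chisel and hold its edge under the bench magnifier

ROBOT

A 6-joint arm with a two-finger parallel gripper is mounted at the origin on a cart in front of the work surface, level with it; the furniture and walls round the work are solid. World frame = base frame: x ahead of the robot, y to its left, z up, the work surface at z = 0. Lengths are in mm, angles in rad, forces in N, time in s.
With the tool pointing down it reaches from about 350 to 875 mm from the base axis. Payload 4.2 kg.
Tool frame: the origin (TCP) lies between the finger pads; the fingertips stand 25 mm ahead of it and the grasp point (between the pads) lies 6 mm ahead of it; z points along the fingers, y is the line along which they close (so a half turn about z gives the same grasp; the last joint's range is limited). The gripper opens to 85 mm and grips with 20 to 120 N. Pads are 22 mm wide; open, the fingers measure 114 mm over their backs; the gripper's body (76 mm by 85 mm) begins 54 mm behind the grasp point. The pads swing forward as they close: fully open they stand 13 mm farther back than shut.
Start: joints at [-0.9, 0.385, 0.008, 0, -1.194, -0.259], TCP at [250.175, -572.723, 256.312] pointing down, gripper open.
Joint ranges: [-3.14, 3.14], [-1.21, 2.06], [-1.07, 1.41], [-3.16, 2.05], [-2.99, -0.16], [-3.1, 3.1]. Speed limits (rad/s): [2.79, 2.79, 3.14, 3.14, 3.14, 3.14].

INTERFACE

Orientations are given as a unit quaternion [x, y, z, w].
In Python, from bench import read_state, get_image, job_done gives the robot as it stands.
- The arm moves only by the tool play_rows, never from a script. Its argument "series" is a list of rows, each a list of 6 numbers: the shift along the world's x, y, z in mm, then the turn, a rotation vector about the world's x, y, z in units of 6 degrees (1.0 is 6 degrees). A call has 1 to 20 rows; each row shifts and turns the commanded pose from where the row before left it; what a row does not reach is not made up. A row lasts 1/12 s, in which the tool goes at most 41.7 mm and 7.16 degrees, less where a joint would pass 70% of its speed; a pose out of reach is approached as far as the arm can. A call is refused whole if a number of a shift passes 41.7 or a number of a turn 1, either way. A call with a gripper value outside its range is refused whole. "gripper" is the opening, from 0 (shut) to 1 (fully open), set as the call begins (left out, the last holds). The fingers move at their own pace and stop on an object; the grip force is fixed at half the most. Time passes only in rows, so rows that do not move let the fingers close. It gives the time, the measured TCP pose, the force, the opening and the grip force at its end, in the units of the state.
- read_state(): the state, without advancing time (a new reading comes with each control period).
- get_image(name): name is "scene" or "side" or "wrist"; returns a dict with "image" (420x560x3 uint8, red, green, blue), "fx", "fy", "cx", "cy" (pixels), "eye" and "rotation" of the camera in the world. Camera axes: x right, y down, z forward; pixel columns grow to the right and rows downward; lengths in mm; the calibration is good to about 2 mm. A picture is of the moment at which its call begins. There is no depth.
- job_done(): hands the job in; it is judged then, once.
The state is a dict: "clock": time; "joints": joint angles; "joint_vel": joint speeds; "joint_efforts": joint torques, N m; "position": TCP position; "ee_rot": TCP orientation; "contact_force": force on the tool from outside, world axes, zero at the start; "wrist_torque": the same for the moment, N m; "gripper_width": finger opening in mm; "grasp_force": force on a finger pad.
Only numpy, scipy, OpenCV 4.12 (cv2) and the standard library are available. Lean on these libraries where they do the work, as an engineer would, in place of code of your own. Each camera call takes 0.05 s, during which the arm holds its last target. There are 200 camera calls.

TASK

Draw the chisel (not the screwdriver or the gimlet) by its handle out of its sloping wooden holder, turn it level with the same broad face up as in the holder, and hold its cutting edge under the middle of the bench magnifier's lens, about 7 cm below the glass, so that the edge can be inspected. Do not knock the magnifier, and leave the other two tools where they are. The job finishes while you are still holding the chisel there, still and clear of everything but the gripper.

Things in the scene. Friction and masses are not known exactly. Their poses are not given: they have to be found in the camera images.
- chisel: bench chisel, 235 mm long, 0.14 kg: wooden handle 111 mm long, 23 mm thick, steel ferrule, flat blade 24 mm wide. Origin at half length on its underside; y along it to the handle end (handle y = +7 to +118 mm, centre line z = +12.5 mm; blade to y = -118), x across, z out of the upper broad face. Starts with y 40 degrees up the slope; grip at y = +75 mm (0.16 m high), closing along x; draw 80 mm or more along +y
- chisel_edge (a point): middle of the chisel's cutting edge, at its y = -118 mm, z = +4 mm; axes as the chisel's
- lens (a point): centre of the magnifier's round lens, fixed, lying level 300 mm above the table; ring 96 mm across; z up, x pointing from the lens along its arm to the post
- magnifier: fixed bench magnifier of steel. Origin on the table straight under the lens centre; its x axis points to the post, 110 mm away, 12 mm thick and 335 mm high on a foot 116 mm across; a thin level arm at lens height joins lens and post. Free below the lens
- pocket_floor (a point): middle of the closed bottom end of the chisel's pocket, where the edge stands at the start
- chisel_holder: fixed wooden holder of the chisel, 60 mm wide, identical to the others. Origin on the table; x level, away from the robot. Trough sloping down to +x at 40 degrees, its closed bottom end at x = +140, z = +26 mm: first 70 mm roofed (the pocket, inside 30 x 20 mm), then an open ramp 80 mm long with 6 mm lips. The tool lies in it, blade down in the pocket, handle sticking out upward towards the robot
- screwdriver_holder: fixed wooden holder of the screwdriver, 60 mm wide, identical to the others. Origin on the table; x level, away from the robot. Trough sloping down to +x at 40 degrees, its closed bottom end at x = +140, z = +26 mm: first 70 mm roofed (the pocket, inside 30 x 20 mm), then an open ramp 80 mm long with 6 mm lips. The tool lies in it, blade down in the pocket, handle sticking out upward towards the robot
- gimlet_holder: fixed wooden holder of the gimlet, 60 mm wide, identical to the others. Origin on the table; x level, away from the robot. Trough sloping down to +x at 40 degrees, its closed bottom end at x = +140, z = +26 mm: first 70 mm roofed (the pocket, inside 30 x 20 mm), then an open ramp 80 mm long with 6 mm lips. The tool lies in it, blade down in the pocket, handle sticking out upward towards the robot
- screwdriver: screwdriver, 199 mm long, thick plastic handle 27 mm, to be left in its holder. Origin at half its length on its underside, y towards the handle end
- gimlet: gimlet, 178 mm long, slim plain wooden handle 15 mm thick without ferrule, to be left in its holder. Origin at half its length on its underside, y towards the handle end
Mind the look-alikes: they are no part of the job. Leave any orange look-alike of the screwdriver alone.

How it is judged:
By the outcome, as a careful person would: the job done as asked, in the order asked, and still so for the second after the job is handed in, while the arm keeps its last pose, push and grip.
It also fails if it takes over 35 s, if anything falls off the work surface, if the arm or the gripper's body presses on something with over 40 N, if the wrist force passes 120 N, or if a joint passes its speed limit or range.

## Working session

There is one attempt and no reset: what is moved stays moved. The work goes in short steps, Python scripts to look and compute and a tool call to move; the robot and the scene stay as the last step left them, time stands still between calls to the robot, and variables do not carry over. Pictures are saved under pics/ and viewed, at most 13 in all, crops included, and the job is handed in when it is done.

Besides the shell and the picture viewer there is one more tool, called after "Emit:" in YAML: its name, and indented under it one key for each argument. play_rows: Moves the arm, as the interface text tells. Its arguments: {"type":"object","properties":{"series":{"type":"array","items":{"type":"array","items":{"type":"number"}}},"gripper":{"type":"number"}},"required":["series"]}

```bash
mkdir -p pics
cat > h.py <<'E'
import numpy as np,cv2,json
from bench import read_state,get_image,job_done
def snap(n,f):
    d=get_image(n); cv2.imwrite(f'pics/{f}.png',cv2.cvtColor(np.asarray(d['image']),cv2.COLOR_RGB2BGR))
    json.dump({k:np.asarray(v).tolist() for k,v in d.items() if k!='image'},open(f'pics/{f}.json','w')); return d
def load(f): return json.load(open(f'pics/{f}.json'))
def ray(d,u,v):
    R=np.array(d['rotation']); r=R@np.array([(u-d['cx'])/d['fx'],(v-d['cy'])/d['fy'],1]); return np.array(d['eye']),r/np.linalg.norm(r)
def plane(d,u,v,z):
    e,r=ray(d,u,v); return e+r*(z-e[2])/r[2]
def two(d1,p1,d2,p2):
    e,r=ray(d1,*p1); f,s=ray(d2,*p2)
    t=np.linalg.lstsq(np.c_[r,-s],f-e,rcond=None)[0]; a,b=e+r*t[0],f+s*t[1]; return (a+b)/2,np.linalg.norm(a-b)
def proj(d,P):
    c=np.array(d['rotation']).T@(np.array(P,float)-np.array(d['eye'])); return d['cx']+d['fx']*c[0]/c[2],d['cy']+d['fy']*c[1]/c[2]
E
python3 -c "
from h import *
for n in('scene','side'):
    d=snap(n,n+'0'); print(n,d['eye'],np.round(d['rotation'],3).tolist(),d['fx'],d['cx'],d['cy'])
print(read_state())"
```

```text
scene [-326.49043999  791.21792255  733.1550692 ] [-0.357, 0.761, -0.488, 0.238] 525.5863774616053 280.4182047834412 207.8758712075032
side [  275.611336   -1006.28576243   706.32392892] [0.834, -0.13, 0.078, -0.531] 394.3015822016963 279.6341162285627 212.44935324385844
{'clock': 0.1, 'joints': array([-9.00386031e-01,  3.85468254e-01,  6.78117260e-03, -4.17344711e-04,
       -1.19398673e+00, -2.58587465e-01]), 'joint_vel': array([-0.00101215, -0.0011833 ,  0.00464983,  0.00141798,  0.00172586,
        0.00070265]), 'joint_efforts': array([-7.94960433e-04, -3.93320239e+01,  1.88928741e+01,  4.19794410e+00,
       -2.57160980e-03,  1.35610597e-05]), 'position': array([ 250.0005683 , -572.31932668,  255.34773481]), 'ee_rot': array([-2.04383973e-01,  9.78890327e-01,  9.26168057e-04, -2.47123207e-04]), 'contact_force': array([-1.03331441,  0.35659238,  0.02527148]), 'wrist_torque': array([ 0.04631043, -0.00637777,  0.00714945]), 'grasp_force': 0.0, 'gripper_width': 85.56290457153256}
```

View pics/scene0.png

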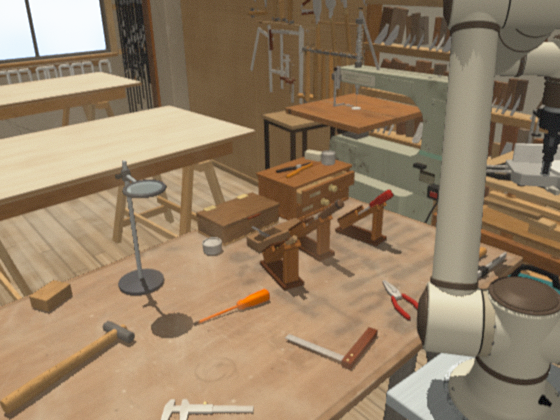

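View pics/side0.png

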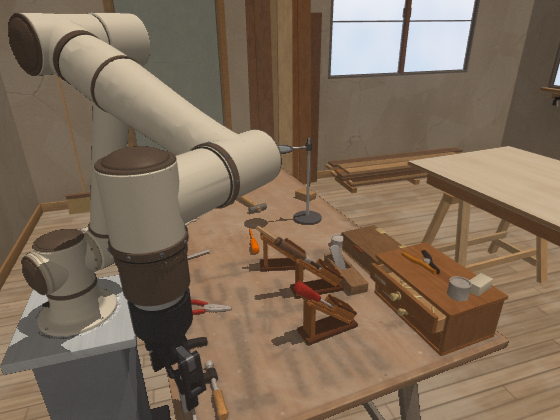

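The scene view shows the lens at (145,188), its post foot at (140,282), and three holders at about (283,260), (318,235) and (365,225). The last one holds the red screwdriver. I'll zoom in to tell the chisel from the gimlet.

```bash
python3 -c "
from h import *
a=cv2.imread('pics/scene0.png')[170:300,230:405]; b=cv2.imread('pics/side0.png')[215:345,240:375]
a=cv2.resize(a,None,fx=4.5,fy=4.5,interpolation=2);b=cv2.resize(b,None,fx=4.5,fy=4.5,interpolation=2)
cv2.imwrite('pics/a.png',a);cv2.imwrite('pics/b.png',b)"
```

```text
(no output)
```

View pics/a.png

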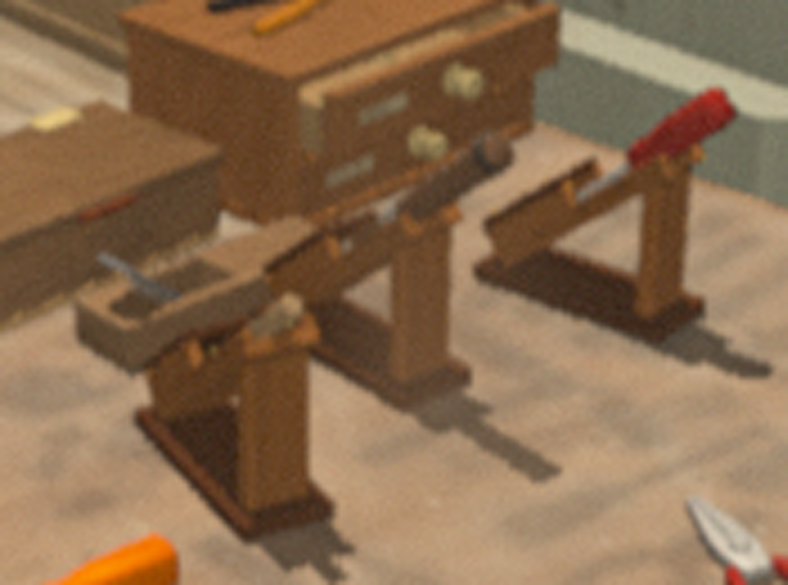

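View pics/b.png

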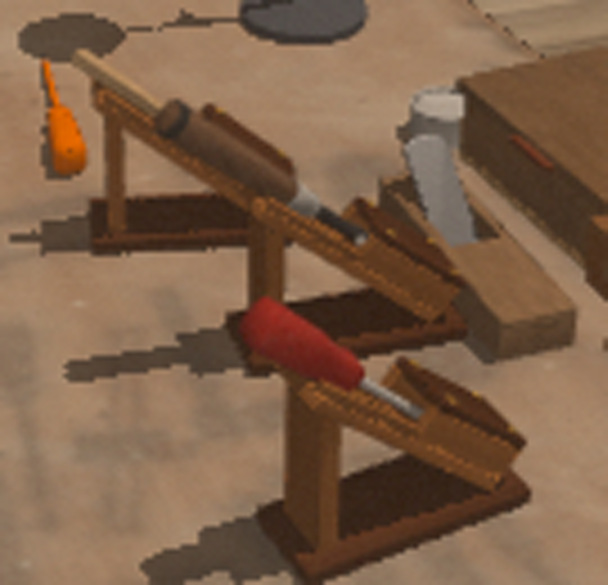

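The middle holder has the dark wooden handle with a steel ferrule, so it's the chisel. The slim plain tool in the holder nearest the scene camera is the gimlet. The chisel's handle end is at scene (340,204) and side (278,241).

```bash
python3 -c "
from h import *
A,B=load('scene0'),load('side0')
ca=lambda x,y:(230+x/4.5,170+y/4.5); cb=lambda x,y:(240+x/4.5,215+y/4.5)
e=two(A,ca(495,152),B,cb(172,120)); f=two(A,ca(400,212),B,cb(290,185))
print('end',e,'ferr',f); v=e[0]-f[0]; print(np.linalg.norm(v),np.degrees(np.arctan2(v[2],np.hypot(v[0],v[1]))),np.degrees(np.arctan2(-v[1],-v[0])))
for n,p in dict(scr1=(732,97),gim=(290,305)).items(): print(n,plane(A,*ca(*p),200))
# chisel holder base corners
for p in [(405,410),(470,378)]: print('base scene',plane(A,*ca(*p),0))
for p in [(250,372),(228,320),(466,335)]: print('base side',plane(B,*cb(*p),0))
for p in [(318,580),(258,520),(530,492)]: print('scr base side',plane(B,*cb(*p),0))
print('gim side',plane(B,*cb(82,58),205), plane(A,*ca(248,535),0),plane(A,*ca(332,508),0))
print('lens A',plane(A,145.5,188,300),'foot',plane(A,140.5,281.5,4),plane(B,307,217,4),'posttop',two(A,(124,164),B,(308,139)))
"
```

```text
Traceback (most recent call last):
  File "h.py", line 12, in two
    e,r=ray(d1,*p1); f,s=ray(d2,*p2)
        ~~~^^^^^^^^
  File "h.py", line 8, in ray
    R=np.array(d['rotation']); r=R@np.array([(u-d['cx'])/d['fx'],(v-d['cy'])/d['fy'],1]); return np.array(d['eye']),r/np.linalg.norm(r)
                                 ~^~~~~~~~~~~~~~~~~~~~~~~~~~~~~~~~~~~~~~~~~~~~~~~~~~~~~~
ValueError: matmul: Input operand 1 has a mismatch in its core dimension 0, with gufunc signature (n?,k),(k,m?)->(n?,m?) (size 3 is different from 4)
```

```bash
sed -i "s/np.array(d\['rotation'\])/Rotation.from_quat(d['rotation']).as_matrix()/; 1a from scipy.spatial.transform import Rotation" h.py; python3 -c "
from h import *
A,B=load('scene0'),load('side0')
ca=lambda x,y:(230+x/4.5,170+y/4.5); cb=lambda x,y:(240+x/4.5,215+y/4.5)
e=two(A,ca(495,152),B,cb(172,120)); f=two(A,ca(400,212),B,cb(290,185))
print('end',e,'ferr',f); v=e[0]-f[0]; print(np.linalg.norm(v),np.degrees(np.arctan2(v[2],np.hypot(v[0],v[1]))),np.degrees(np.arctan2(-v[1],-v[0])))
for n,p in dict(scr1=(732,97),gim=(290,305)).items(): print(n,plane(A,*ca(*p),200))
# chisel holder base corners
for p in [(405,410),(470,378)]: print('base scene',plane(A,*ca(*p),0))
for p in [(250,372),(228,320),(466,335)]: print('base side',plane(B,*cb(*p),0))
for p in [(318,580),(258,520),(530,492)]: print('scr base side',plane(B,*cb(*p),0))
print('gim side',plane(B,*cb(82,58),205), plane(A,*ca(248,535),0),plane(A,*ca(332,508),0))
print('lens A',plane(A,145.5,188,300),'foot',plane(A,140.5,281.5,4),plane(B,307,217,4),'posttop',two(A,(124,164),B,(308,139)))
"
```

```text
end (array([ 547.47396307, -111.62683532,  179.86147981]), np.float64(1.276733345049987)) ferr (array([ 624.640762  , -108.99348131,  116.2745332 ]), np.float64(4.512540078257577))
100.02474289153952 39.47282501068854 1.9544874829763057
scr1 [ 480.09198278 -238.53213361  200.        ]
gim [449.78641605 127.35714088 200.        ]
base scene [589.28470581 -84.52500777   0.        ]
base scene [ 591.86471682 -142.84422372    0.        ]
base side [ 591.10778578 -134.5904698     0.        ]
base side [595.91101527 -77.02643008   0.        ]
base side [ 739.78688882 -141.85150475    0.        ]
scr base side [ 565.01174043 -319.27284411    0.        ]
scr base side [ 549.77842035 -264.64912425    0.        ]
scr base side [ 708.33407789 -291.63331524    0.        ]
gim side [505.61599976 -61.95093507 205.        ] [544.90546214  77.64417282   0.        ] [535.23440422  23.24152408   0.        ]
lens A [698.87397767 346.32249573 300.        ] foot [810.19192515 344.45663365   4.        ] [811.79159738 347.26267515   4.        ] posttop (array([807.33435152, 344.61998178, 327.93075524]), np.float64(2.2610232813138804))
```

Emit:
play_rows:
  series:
    - [0,10,30,0,0,0]
    - [10,25,25,0,0,-1]
    - [18,30,10,0,0,-1]
    - [18,30,5,0,0,-1]
    - [18,30,5,0,0,-0.93]
    - [18,30,0,0,0,0]
    - [18,30,0,0,0,0]
    - [18,30,0,0,0,0]
    - [18,30,0,0,0,0]
    - [18,30,0,0,0,0]
    - [18,30,0,0,0,0]
    - [18,30,0,0,0,0]
    - [18,30,0,0,0,0]
    - [18,30,0,0,0,0]
    - [18,30,0,0,0,0]
    - [18,30,0,0,0,0]
    - [18,20,0,0,0,0]
    - [0,0,0,0,0,0]
    - [0,0,0,0,0,0]
  gripper: 1

```text
clock: 1.68
position: [530.5, -96.6, 330.3]
ee_rot: [-0.001, 1.0, 0.0, -0.001]
contact_force: [-1.0, -0.3, 0.2]
gripper_width: 85.2
grasp_force: 0.0
```

```bash
python3 -c "
from h import *
for n in('scene','side','wrist'):
    d=snap(n,n+'1')
    print(n,np.round(d['eye'],1))
s=read_state();print(s['clock'],s['position'],s['ee_rot'],s['joints'])
im=[cv2.imread(f'pics/{n}1.png') for n in('wrist','side')]
cv2.imwrite('pics/c.png',cv2.resize(im[0],(800,600),interpolation=2))
"
```

```text
scene [-326.5  791.2  733.2]
side [  275.6 -1006.3   706.3]
wrist [447.7 -97.7 449.3]
1.8333 [529.5545396  -98.36532211 331.14135053] [ 3.03182228e-04  9.99999900e-01 -2.20338806e-05 -3.27280392e-04] [ 1.17547225e-01  1.91812711e-01 -7.52021180e-02 -3.44132884e-05
 -1.30443670e+00 -1.68894085e+00]
```

View pics/c.png

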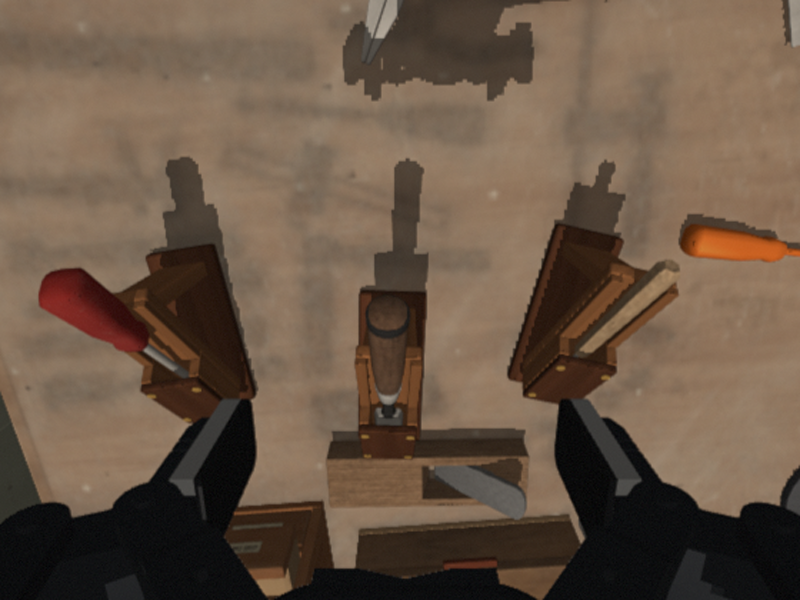

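The wrist view shows the chisel in the centre, with its handle end at about (387,314) and the blade at (389,410) in the 800x600 picture. It's nearly parallel to world x. Its neighbours are splayed out and clear.

```bash
python3 -c "
from h import *
W=load('wrist1');A,B=load('scene0'),load('side0')
c=lambda x,y:(x*.7,y*.7)
ca=lambda x,y:(230+x/4.5,170+y/4.5); cb=lambda x,y:(240+x/4.5,215+y/4.5)
print('end W/B',two(W,c(387,313),B,cb(172,120)),'W/A',two(W,c(387,313),A,ca(495,152)))
for z in(180,186): print('end z',z,plane(W,*c(387,313),z), 'ferr',plane(W,*c(388.5,398),z-68))
print('base far corners',[plane(W,*c(x,y),5).round(1) for x,y in[(361,289),(427,290)]])
print('roof corners',[plane(W,*c(x,y),45).round(1) for x,y in[(363,457),(413,456)]])
print('pocketfront',[plane(W,*c(x,y),90).round(1) for x,y in[(360,428),(420,428)]])
img=cv2.imread('pics/wrist1.png'); g=cv2.cvtColor(img,6)
hs=cv2.cvtColor(img,40)
for y in range(205,295,8):
  print(y,' '.join(f'{v}' for v in g[y,248:300:2]))
"
```

```text
end W/B (array([ 548.27772793, -107.40980828,  177.64691686]), np.float64(1.8056465086836244)) W/A (array([ 544.82399499, -107.85440336,  181.69230868]), np.float64(2.339161779426032))
end z 180 [ 546.45616375 -107.24245677  180.        ] ferr [ 636.78883011 -109.24277285  112.        ]
end z 186 [ 544.25538105 -107.03078065  186.        ] ferr [ 633.42502705 -109.03818757  118.        ]
base far corners [array([ 588. , -136.2,    5. ]), array([588.9, -77.7,   5. ])]
roof corners [array([ 734.3, -135.1,   45. ]), array([733.2, -90. ,  45. ])]
pocketfront [array([ 675.7, -132.6,   90. ]), array([675.7, -85.5,  90. ])]
205 124 118 40 38 39 37 27 28 29 27 24 21 23 24 24 24 26 25 20 24 22 25 20 22 22 71
213 124 114 47 58 57 37 45 48 50 47 48 51 48 43 45 48 45 40 30 26 28 21 26 28 30 68
221 124 114 48 56 31 53 54 55 59 65 63 56 60 64 63 60 57 52 48 28 40 39 25 26 30 74
229 123 115 48 55 42 31 36 44 63 69 69 71 70 71 77 61 43 30 27 35 38 39 25 25 45 127
237 127 118 48 49 39 43 62 70 69 66 59 59 56 53 59 54 53 53 37 35 40 40 23 26 48 127
245 111 65 72 70 72 64 54 63 70 70 66 64 66 60 62 61 57 50 54 64 63 61 60 55 59 126
253 79 57 64 63 42 83 48 61 66 69 65 62 62 61 64 57 55 41 80 77 58 59 61 60 70 126
261 115 79 83 80 69 82 79 58 68 66 66 68 62 63 65 59 51 55 82 75 80 82 79 74 68 118
269 121 89 80 80 79 60 86 82 62 69 69 69 66 67 66 58 62 83 82 61 81 80 80 44 105 108
277 107 95 78 79 79 56 85 85 82 122 135 126 121 123 124 87 84 84 78 77 81 80 73 43 110 110
285 108 92 56 64 65 60 42 43 75 69 29 37 37 31 33 62 45 41 44 69 70 70 42 53 104 103
293 107 90 67 66 65 44 37 44 69 68 67 59 59 62 68 68 58 41 43 69 68 66 41 64 114 115
```

Emit:
play_rows:
  series:
    - [14.5,-1.3,-6,0,0.953,0]
    - [14.5,-1.3,-6,0,0.953,0]
    - [14.5,-1.3,-6,0,0.953,0]
    - [14.5,-1.3,-10,0,0.953,0]
    - [14.5,-1.3,-14,0,0.953,0]
    - [14.5,-1.3,-15,0,0.953,0]
    - [14.5,-1.3,-17,0,0.953,0]
    - [14.5,-1.3,-18,0,0,-0.17]
    - [0,0,0,0,0,0]
    - [0,0,0,0,0,0]
    - [0,0,0,0,0,0]

```text
clock: 2.75
position: [645.8, -109.2, 241.3]
ee_rot: [0.009, 0.94, 0.003, -0.341]
contact_force: [0.1, 0.1, 0.9]
gripper_width: 85.3
grasp_force: 0.0
```

```bash
python3 -c "
from h import *
d=snap('wrist','wrist2'); snap('side','side2'); snap('scene','scene2')
s=read_state();print(s['position'],s['joints']);R=Rotation.from_quat(s['ee_rot']).as_matrix();print(R)
G=[578,-108,158];print('proj grip',proj(d,G),'end',proj(d,[544.5,-107.2,185.5]))
a=cv2.imread('pics/wrist2.png');b=cv2.imread('pics/side2.png')[140:350,200:400]
cv2.imwrite('pics/d.png',np.hstack([cv2.resize(a,(480,360)),cv2.resize(b,(320,360))]))"
```

```text
[ 645.79158761 -108.40562356  242.8313752 ] [ 0.05888411  0.79463088  0.5668643  -0.05470702 -2.03424176 -1.65404082]
[[-7.69053036e-01  1.75697244e-02 -6.38943450e-01]
 [ 1.34294335e-02  9.99845632e-01  1.13297439e-02]
 [ 6.39043878e-01  1.32525412e-04 -7.69170270e-01]]
proj grip (np.float64(282.71383314356757), np.float64(220.5188367355838)) end (np.float64(282.9901158277523), np.float64(154.38125846651246))
```

View pics/d.png

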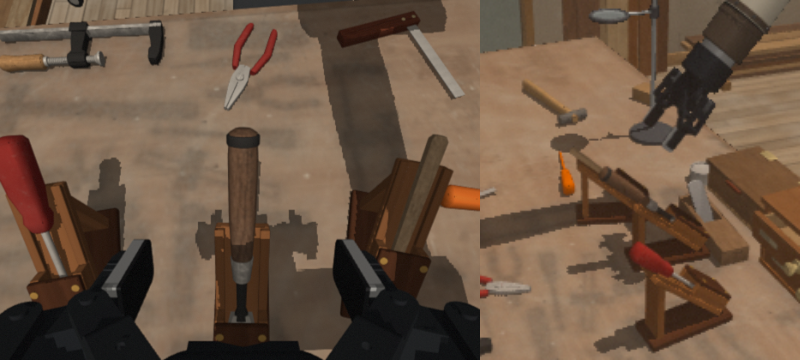

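The handle end appears at about (282,154), exactly where I predicted it, so the grasp estimate holds. I'll descend along the slope normal and close.

Emit:
play_rows:
  series:
    - [-8,0,-9.6,0,0,0]
    - [-8,0,-9.6,0,0,0]
    - [-8,0,-9.6,0,0,0]
    - [-8,0,-9.6,0,0,0]
    - [-8,0,-9.6,0,0,0]
    - [-8,0,-9.6,0,0,0]
    - [-8,0,-9.6,0,0,0]
    - [-8,0,-9.6,0,0,0]
    - [0,0,0,0,0,0]
    - [0,0,0,0,0,0]

```text
clock: 3.73
position: [582.0, -108.1, 164.4]
ee_rot: [0.008, 0.94, 0.003, -0.341]
contact_force: [0.0, 0.6, 1.0]
gripper_width: 85.3
grasp_force: 0.0
```

Emit:
play_rows:
  series:
    - [0,0,0,0,0,0]
    - [0,0,0,0,0,0]
    - [0,0,0,0,0,0]
    - [0,0,0,0,0,0]
    - [0,0,0,0,0,0]
    - [0,0,0,0,0,0]
    - [0,0,0,0,0,0]
    - [0,0,0,0,0,0]
    - [0,0,0,0,0,0]
    - [0,0,0,0,0,0]
  gripper: 0

```text
clock: 4.57
position: [582.3, -108.2, 162.5]
ee_rot: [0.008, 0.94, 0.003, -0.342]
contact_force: [0.7, -1.1, 0.1]
gripper_width: 21.1
grasp_force: 58.5
```

Emit:
play_rows:
  series:
    - [-3.83,0.07,3.21,0,0,0]
    - [-3.83,0.07,3.21,0,0,0]
    - [-3.83,0.07,3.21,0,0,0]
    - [-3.83,0.07,3.21,0,0,0]

```text
clock: 4.9
position: [566.5, -107.7, 175.8]
ee_rot: [0.008, 0.94, 0.003, -0.342]
contact_force: [0.9, -0.7, -0.7]
gripper_width: 20.5
grasp_force: 58.5
```

Emit:
play_rows:
  series:
    - [-6.13,0.11,5.14,0,0,0]
    - [-6.13,0.11,5.14,0,0,0]
    - [-6.13,0.11,5.14,0,0,0]
    - [-6.13,0.11,5.14,0,0,0]
    - [-6.13,0.11,5.14,0,0,0]
    - [-6.13,0.11,5.14,0,0,0]
    - [-6.13,0.11,5.14,0,0,0]
    - [-6.13,0.11,5.14,0,0,0]
    - [-6.13,0.11,5.14,0,0,0]
    - [-6.13,0.11,5.14,0,0,0]
    - [0,0,0,0,0,0]
    - [0,0,0,0,0,0]

```text
clock: 5.9
position: [505.5, -106.7, 227.3]
ee_rot: [0.008, 0.94, 0.003, -0.342]
contact_force: [0.3, 0.6, -1.7]
gripper_width: 20.8
grasp_force: 58.6
```

```bash
python3 -c "
from h import *
snap('wrist','wrist3'); snap('side','side3'); snap('scene','scene3')
s=read_state();print(s['position'],s['joints'],s['contact_force'])
a=cv2.imread('pics/scene3.png')[150:300,90:400];b=cv2.imread('pics/side3.png')[140:350,200:400]
cv2.imwrite('pics/e.png',np.vstack([cv2.resize(a,(620,300),interpolation=2),np.hstack([cv2.resize(b,(286,300)),cv2.resize(cv2.imread('pics/wrist3.png'),(334,300))])]))"
```

```text
[ 505.66008887 -106.68104883  226.35884445] [ 0.07344245  0.56294527  0.08314532 -0.06016709 -1.78759011 -1.65342167] [ 0.00275352 -0.20327799 -1.36117684]
```

View pics/e.png

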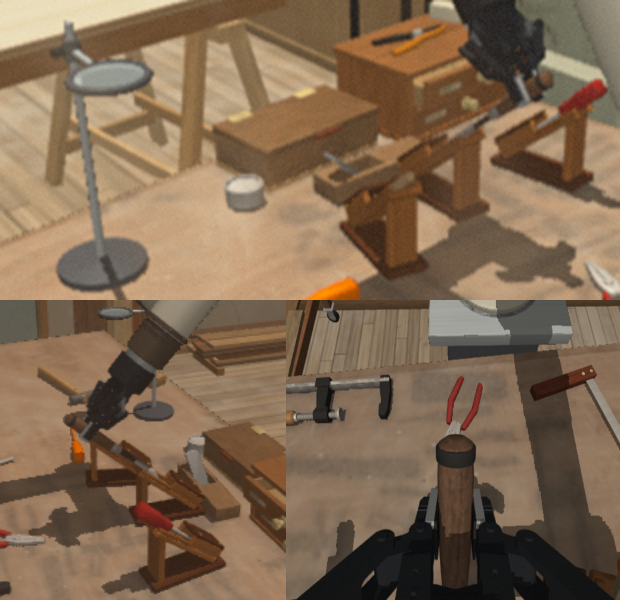

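The chisel is drawn clear of the pocket (edge about 30 mm past the mouth), held straight, and the other tools are undisturbed. Next I lift and level it.

Emit:
play_rows:
  series:
    - [0,0,10,0,0,0]
    - [0,0,18,0,0,0]
    - [0,0,20,0,0,0]
    - [0,0,20,0,0,0]
    - [0,0,20,0,0,0]
    - [0,0,16,0,0,0]
    - [-6,0,6,-0.016,-0.953,0]
    - [-6,0,4,-0.016,-0.953,0]
    - [-6,0,0,-0.016,-0.953,0]
    - [-6,0,0,-0.016,-0.953,0]
    - [-6,0,0,-0.016,-0.953,0]
    - [-6,0,0,-0.016,-0.953,0]
    - [-6,0,0,-0.016,-0.953,0]
    - [0,0,0,0,0,0]
    - [0,0,0,0,0,0]
    - [0,0,0,0,0,0]

```text
clock: 7.38
position: [463.7, -106.8, 341.4]
ee_rot: [0.009, 1.0, 0.0, 0.0]
contact_force: [0.5, 0.4, -0.8]
gripper_width: 20.4
grasp_force: 58.7
```

```bash
python3 -c "
from h import *
snap('side','side4')
A,B=load('scene3'),load('side4')
s=read_state();print(s['position'],s['joints'],Rotation.from_quat(s['ee_rot']).as_matrix().round(4).tolist())
a=cv2.imread('pics/scene3.png')[165:215,110:180];b=cv2.imread('pics/side4.png')[120:170,250:330]
cv2.imwrite('pics/f.png',np.vstack([cv2.resize(a,(420,300),interpolation=2),cv2.resize(b,(420,262),interpolation=2)]))
"
```

```text
[ 464.14549898 -106.71366516  340.92479268] [ 1.15809595e-01  7.39987138e-02 -1.90404925e-01 -6.40743546e-04
 -1.30702792e+00 -1.70378012e+00] [[-0.9998, 0.0173, -0.0007], [0.0173, 0.9998, 0.0005], [0.0007, 0.0005, -1.0]]
```

View pics/f.png

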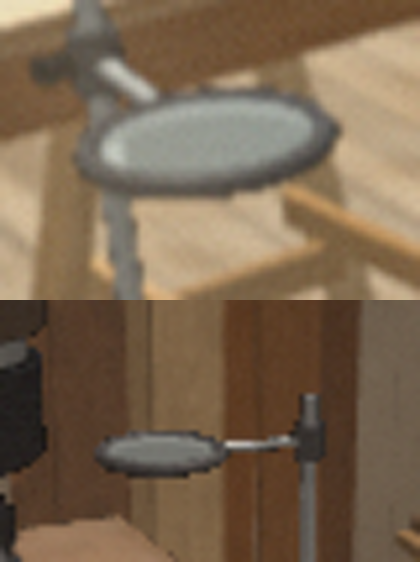

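The lens ellipse is centred at about scene (144.7,188.7) and side (280.8,149.3), unobstructed in both views.

```bash
python3 -c "
from h import *
A,B=load('scene3'),load('side4')
print(two(A,(144.7,188.7),B,(280.8,149.3)),plane(A,144.7,188.7,300),plane(B,280.8,149.3,300))"
```

```text
(array([701.63944603, 347.36509211, 298.30956033]), np.float64(1.1055391668639853)) [696.24497922 349.51848394 300.        ] [700.62653295 343.45876011 300.        ]
```

Emit:
play_rows:
  series:
    - [-4,20,0,0,0,0]
    - [-4,28,0,0,0,0]
    - [-4,28,0,0,0,0]
    - [-4,28,0,0,0,0]
    - [-4,28,0,0,0,0]
    - [-4,28,0,0,0,0]
    - [-4,28,0,0,0,0]
    - [-4,28,0,0,0,0]
    - [-4,28,0,0,0,0]
    - [-4,28,0,0,0,0]
    - [-4,28,0,0,0,0]
    - [-4,28,0,0,0,0]
    - [-4,28,0,0,0,0]
    - [-4,28,0,0,0,0]
    - [-4,28,0,0,0,0]
    - [-4,28,-6,0,0,0]
    - [0,14,-10,0,0,0]
    - [0,0,0,0,0,0]

```text
clock: 8.93
position: [399.1, 349.9, 320.9]
ee_rot: [0.008, 1.0, -0.002, -0.002]
contact_force: [-0.1, -0.1, -1.1]
gripper_width: 20.3
grasp_force: 58.8
```

Emit:
play_rows:
  series:
    - [0,0,-16,0,0,0]
    - [0,0,-16,0,0,0]
    - [0,0,-16,0,0,0]
    - [0,0,-16,0,0,0]
    - [0,0,-16,0,0,0]
    - [0,0,0,0,0,0]
    - [0,0,0,0,0,0]
    - [0,0,0,0,0,0]

```text
clock: 9.6
position: [400.4, 347.4, 245.6]
ee_rot: [0.009, 1.0, 0.0, 0.001]
contact_force: [0.9, 1.2, -0.9]
gripper_width: 20.1
grasp_force: 58.8
```

```bash
python3 -c "
from h import *
for n in('scene','side','wrist'): snap(n,n+'5')
s=read_state();print(s['clock'],s['position'],s['joints'],s['contact_force'],s['wrist_torque'])
a=cv2.imread('pics/scene5.png')[150:310,80:300];b=cv2.imread('pics/side5.png')[110:260,180:380]
cv2.imwrite('pics/g.png',np.hstack([cv2.resize(a,(400,400),interpolation=2),cv2.resize(b,(400,400),interpolation=2)]))
"
```

```text
9.75 [400.04446533 347.6033064  245.93544036] [ 1.02168134e+00  2.30319430e-01 -2.42142658e-01  2.95480817e-05
 -1.09561013e+00 -2.60987933e+00] [ 0.24430286  0.55501677 -1.51547722] [-0.06231991  0.07518883  0.00429168]
```

View pics/g.png

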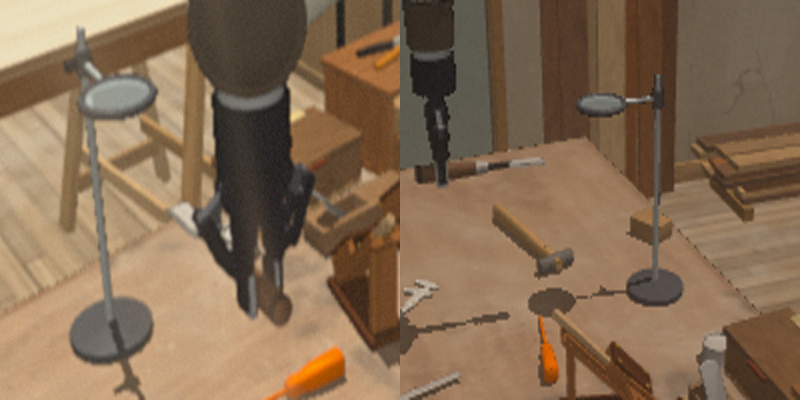

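The chisel is level and held beside the magnifier. Its edge is at about side (252.5,170) and scene (174,234). I'll measure it by triangulation.

```bash
python3 -c "
from h import *
A,B,W=load('scene5'),load('side5'),load('wrist5')
print('edge',two(A,(173.5,233.5),B,(252.3,170.2)))
for P in ([593,344,231],[593,356,231],[593,332,231],[282,349.5,239.5+0]): print(P,np.round(proj(A,P),1),np.round(proj(B,P),1),np.round(proj(W,P),1))
g=cv2.imread('pics/side5.png')
print('handle end B ray at y 349.5',[ (lambda e,r:(e+r*(349.5-e[1])/r[1]).round(1))(*ray(B,*p)) for p in [(188.7,170.5),(188.7,178.5)]],'blade',[ (lambda e,r:(e+r*(344-e[1])/r[1]).round(1))(*ray(B,*p)) for p in [(252.3,170),(238,171.5)]])
cv2.imwrite('pics/h.png',np.hstack([cv2.resize(g[155:192,180:262],(560,253),interpolation=0),cv2.resize(cv2.imread('pics/scene5.png')[215:265,160:215],(240,253),interpolation=0)]))"
```

```text
edge (array([589.73356146, 344.94281372, 230.01972645]), np.float64(1.8799519544747263))
[593, 344, 231] [172.9 232. ] [253.1 170.2] [282.1 583.6]
[593, 356, 231] [167.8 233.7] [252.3 169.2] [302.8 583.3]
[593, 332, 231] [177.9 230.4] [253.9 171.2] [261.5 583.9]
[282, 349.5, 239.5] [259.2 291.7] [165.8 176.9] [281.4 -46.1]
handle end B ray at y 349.5 [array([362. , 349.5, 253.8]), array([358.9, 349.5, 224.3])] blade [array([590., 344., 232.]), array([536.4, 344. , 232.2])]
```

View pics/h.png

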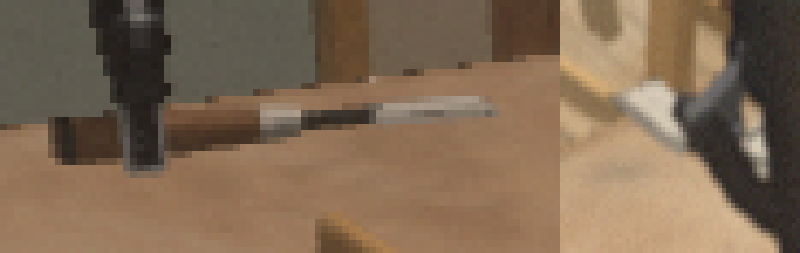

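The chisel is level with its upper face up. The edge is at about (591.5, 344.5, 230.5), so it needs to move +108 in x and +2.5 in y.

Emit:
play_rows:
  series:
    - [6,0.5,0,0,0,0]
    - [11,0.5,0,0,0,0]
    - [11,0.5,0,0,0,0]
    - [11,0.5,0,0,0,0]
    - [11,0.5,0,0,0,0]
    - [11,0,0,0,0,0]
    - [11,0,0,0,0,0]
    - [11,0,0,0,0,0]
    - [11,0,0,0,0,0]
    - [8,0,0,0,0,0]
    - [6,0,0,0,0,0]
    - [0,0,0,0,0,0]
    - [0,0,0,0,0,0]
    - [0,0,0,0,0,0]
    - [0,0,0,0,0,0]
    - [0,0,0,0,0,0]
    - [0,0,0,0,0,0]

```text
clock: 11.17
position: [507.2, 349.8, 245.0]
ee_rot: [0.008, 1.0, 0.0, 0.0]
contact_force: [-0.1, 0.4, -1.9]
gripper_width: 20.6
grasp_force: 58.8
```

```bash
python3 -c "
from h import *
for n in('scene','side'): snap(n,n+'6')
s=read_state();print(s['clock'],s['position'],s['contact_force'],s['joint_vel'].round(3))
a=cv2.imread('pics/scene6.png')[150:310,80:300];b=cv2.imread('pics/side6.png')[120:200,220:330]
cv2.imwrite('pics/i.png',np.hstack([cv2.resize(a,(360,262),interpolation=2),cv2.resize(b,(440,262),fx=4,fy=4,interpolation=0)]))
print(proj(load('side6'),[700,347,230]))
"
```

```text
11.2667 [507.34037355 349.8543667  244.94570048] [ 0.81732961  0.05426384 -1.04844379] [-0.002  0.002  0.002 -0.001  0.001  0.   ]
(np.float64(280.50409869426977), np.float64(167.14283414703766))
```

View pics/i.png

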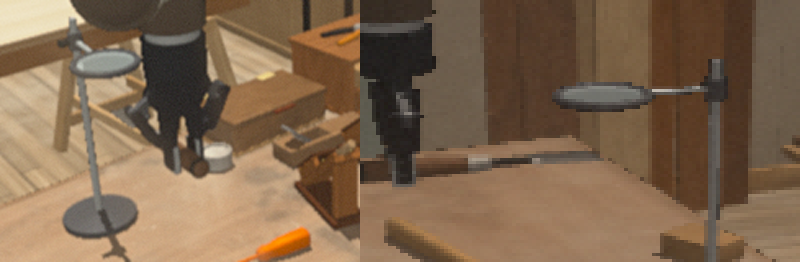

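The edge sits at about side (280,167), against a target of (280.5,167.1). It's still, clear of the magnifier and centred under the lens, so I'm handing it in.

```bash
python3 -c "
from h import *
print(job_done())"
```

```text
the job is handed in; nothing more can be done
None
```

I drew the chisel and handed the job in with it held level and still, its edge about 7 cm below the middle of the lens. Nothing was knocked, and the other tools stayed where they were.

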